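Start up the router table

TASK

The router table's bit has just been set level, so start it up for the first cut with light taps of the fingertips: first press the long zero key on the height readout and let it come up again, then switch on the dust extractor at the socket block, and only then switch on the router at the steel switch box. Each switch is a rocker: tap its raised half down, gently, until it snaps over and stays. Pick nothing up, do not shift the readout, and leave its two round keys and the tools on the bench alone.

Things in the scene. Friction and masses are not known exactly. Their poses are not given: they have to be found in the camera images.
- readout: height readout, a loose flat box lying on the bench, 92 (x) x 150 (y) x 27 mm high plus a 1.5 mm face, 0.4 kg, grey with a black face; origin at the centre of its underside, z up. At yaw 0 its pale display window lies along the far (+x) part and three keys in a row along the near part, 24 mm to -x of the centre: the long zero key to the right (-y 40 mm), two small round keys to the left (+y 18 and 54 mm). All three keys stand 6 mm proud of the face and move straight down
- zero_key (a joint): travel of the long zero key, m: 0 up, 0.003 fully down; a spring of about 0.75 N rising to 2.25 N returns it. It counts as pressed beyond 0.002
- zero_key_top (a point): centre of the top of the long zero key, 16 (x) x 40 (y) mm, 34.5 mm above the bench when up
- units_key (a joint): travel of the small round units key (14 mm across, middle of the row), m, 0 up, 0.003 down; not to be pressed
- power_key (a joint): travel of the small round power key (14 mm across, left end of the row), m, 0 up, 0.003 down; not to be pressed
- socket_block: the extractor's socket block, a black bar screwed to the bench, 72 (x) x 200 (y) x 42 mm high; origin at the centre of its underside. A rocker switch at its +y end (centre 66 mm from the block's centre), then an empty round socket, then at the -y end a socket with a black plug in it (plug 37 mm across, top 77 mm above the bench, its lead goes off the far side into the bench)
- extractor_rocker (a joint): angle of the extractor's rocker, rad: 0 off (far, +x, half raised by 16 degrees, near half level), 0.28 on (far half level, near half raised). White, 32 mm wide (y), 46 mm long (x), 23 mm each half, pivot in the middle, 48 mm above the bench, over a frame 44 mm above the bench. Needs about 4 N on the middle of the raised half; past half way it snaps over and stays
- extractor_rocker_raised (a point): spot to tap: on the face of the extractor rocker's far half, 15 mm out from the pivot; 52 mm above the bench when off, 48 mm when on
- switch_box: the router's switch box, a bare steel box screwed to the bench, 104 (x) x 60 (y) mm with a cover 118 x 74 mm whose top is 49 mm above the bench; origin at the centre of its underside. One rocker in the middle of the cover; a bent conduit leaves its far (+x) side and goes into the bench 104 mm from the centre
- router_rocker (a joint): angle of the router's rocker, rad: 0 off (far, +x, half raised by 16 degrees, near half level), 0.28 on (far half level, near half raised). White, 34 mm wide (y), 66 mm long (x), 33 mm each half, pivot in the middle, 53.5 mm above the bench, over a frame 50 mm above the bench. Needs about 3 N on the middle of the raised half; past half way it snaps over and stays
- router_rocker_raised (a point): spot to tap: on the face of the router rocker's far half, 21 mm out from the pivot; 59.5 mm above the bench when off, 53.5 mm when on
- push_stick: wooden push stick lying flat, 355 mm long (y), up to 50 mm wide, 13 mm thick; to be left alone; origin under its middle
- try_square: try square lying flat, wooden stock 120 mm long (y) and 18 mm high with a thin steel blade 160 mm long to -x; to be left alone; origin under the stock
- tape_measure: black tape measure standing on edge, 34 (x) x 72 (y) x 64 mm high; to be left alone; origin under its centre
- setup_bar: brass setup bar lying flat, 25 (x) x 75 (y) x 12.5 mm; to be left alone; origin under its centre
Mind the look-alikes: they are no part of the job. There is more than one size of the readout; the job needs the largest.

How it is judged (in metres and radians):
On the way, in this order (a step that is already met when the one before it is completed fails the run):
1. the zero key is pressed while both switches are still off (value of joint zero_key above 0.002 m and value of joint each of extractor_rocker, router_rocker below 0.08 rad), for 0.05 s.
2. the zero key is let up again, both switches still off (value of joint zero_key below 0.001 m and value of joint each of extractor_rocker, router_rocker below 0.08 rad), for 0.05 s.
3. the extractor is switched on, the router still off (value of joint extractor_rocker above 0.22 rad and value of joint router_rocker below 0.08 rad), for 0.1 s.
4. the router is switched on, the extractor still on (value of joint each of router_rocker, extractor_rocker above 0.22 rad), for 0.1 s.
At the end, for the whole second after the job is handed in: both rockers on (beyond 0.22 of 0.28 rad), the zero key up (under 1 mm), the readout flat on the bench at rest within 12 mm of where it lay, the tools within 20 mm of where they lay (all of step 4 and value of joint zero_key below 0.001 m and distance of readout from where it was at the start of the episode below 0.012 m and angle between readout's own z axis and vertical below 0.05 rad and linear speed of readout below 0.02 m/s and distance of each of push_stick, try_square, tape_measure, setup_bar from where it was at the start of the episode below 0.02 m); the robot touches nothing.
It fails at once if the router is on while the extractor is off (value of joint router_rocker above 0.22 rad and value of joint extractor_rocker below 0.08 rad).
It fails at once if a round key of the readout is pressed (value of joint any of units_key, power_key above 0.0015 m).
It fails at once if the readout is lifted, tipped or shifted by more than 12 mm (distance of readout from where it was at the start of the episode above 0.012 m or angle between readout's own z axis and vertical above 0.1 rad).
It fails at once if the readout or a switch is pushed with more than 30 N, or with more than 5 N by anything but the fingers (contact force between any of readout, socket_block, switch_box and the fingers above 30 N or contact force between any of readout, socket_block, switch_box and the arm above 5 N).
It fails at once if a tool on the bench is moved by more than 20 mm (distance of any of push_stick, try_square, tape_measure, setup_bar from where it was at the start of the episode above 0.02 m).
It also fails if it takes over 50 s, if anything falls off the work surface, if the arm or the gripper's body presses on something with over 40 N, if the wrist force passes 120 N, or if a joint passes its speed limit or range.

ROBOT

A 6-joint arm with a two-finger parallel gripper is mounted at the origin on the work surface. World frame = base frame: x ahead of the robot, y to its left, z up, the work surface at z = 0. Lengths are in m, angles in degrees, forces in N, time in s.
With the tool pointing down it reaches from about 0.4 to 0.825 m from the base axis. Payload 7 kg.
Tool frame: the origin (TCP) lies on the centre line of the jaws, within the pads' length; the fingertips stand 19 mm ahead of it and the grasp point (between the pads) is the TCP; z points along the fingers, y is the line along which they close (so a half turn about z gives the same grasp; the last joint's range is limited). The gripper opens to 88 mm and grips with 3 to 60 N. Pads are 19 mm wide; open, the fingers measure 130 mm over their backs; the gripper's body (78 mm by 193 mm) begins 47 mm behind the grasp point.
Start: joints at [-56.259, 20.546, 0.682, 0, -70.136, -16.507], TCP at [0.2, -0.645, 0.246] pointing down, gripper open.
Joint ranges: [-176.03, 176.03], [-82.01, 121.73], [-58.28, 71.71], [-173.87, 95.51], [-174.79, -0.11], [-173.66, 173.66]. Speed limits (degrees/s): [136.94, 136.94, 172.46, 180, 180, 180].

INTERFACE

Orientations are given as [roll, pitch, yaw] about the fixed x, y, z axes, in that order (R = Rz(yaw) Ry(pitch) Rx(roll)).
In Python, from plant import get_state, capture, close_job gives the robot as it stands.
- The arm moves only by the tool apply_moves, never from a script. Its argument "targets" is a list of rows, each a list of 7 numbers: the opening, from 0 (shut) to 1 (fully open), then the shift along the tool's x, y, z normalised to -1 to 1, where 1 is 1000 mm, then the turn, a rotation vector about the tool's x, y, z normalised to -1 to 1, where 1 is 90 degrees. In form: [[claw, tx, ty, tz, ax, ay, az], ...]. A call has 1 to 20 rows; each row shifts and turns the commanded pose from where the row before left it, along the tool's axes as they then stand; what a row does not reach is not made up. A row lasts 1/12 s, in which the tool goes at most 41.7 mm and 7.16 degrees, less where a joint would pass 70% of its speed; a pose out of reach is approached as far as the arm can. A call with a number of a shift or a turn outside -1 to 1 is refused whole. A call with a gripper value outside its range is refused whole. The fingers move at their own pace and stop on an object; "newtons" is the grip in N (left out, the last holds). Time passes only in rows, so rows that do not move let the fingers close. It gives the time, the measured TCP pose, the force, the opening and the grip force at its end, in the units of the state.
- get_state(): the state, without advancing time (a new reading comes with each control period).
- capture(name): name is "scene" or "top" or "wrist"; returns a dict with "frame" (420x560x3 uint8, red, green, blue), "range_z" (420x560 float32, m along the optical axis (not along the pixel's ray), 0 where there is no reading), "camera_matrix" (3x3 intrinsics, pixels), "T" (4x4, takes a point from camera to world coordinates). Camera axes: x right, y down, z forward; pixel columns grow to the right and rows downward; lengths in m; the calibration is good to about 2 mm. A picture is of the moment at which its call begins.
- close_job(): hands the job in; it is judged then, once.
The state is a dict: "time_s": time; "joints": joint angles; "qd": joint speeds; "joint_torque": joint torques, N m; "tcp_pos": TCP position; "eef_rot": TCP orientation; "contact_force": force on the tool from outside, world axes, zero at the start; "moment": the same for the moment, N m; "gripper_width": finger opening in m; "gripper_force": force on a finger pad.
Only numpy, scipy, OpenCV 4.12 (cv2) and the standard library are available. Lean on these libraries where they do the work, as an engineer would, in place of code of your own. Each camera call takes 0.05 s, during which the arm holds its last target. There are 200 camera calls.

## Working session

There is one attempt and no reset: what is moved stays moved. The work goes in short steps, Python scripts to look and compute and a tool call to move; the robot and the scene stay as the last step left them, time stands still between calls to the robot, and variables do not carry over. Pictures are saved under pics/ and viewed, at most 10 in all, crops included, and the job is handed in when it is done.

Besides the shell and the picture viewer there is one more tool, called as name(argument=value, ...) on one line, values as JSON. apply_moves: Moves the arm, as the interface text tells. Scaled input: -1 to 1 covers 1000 mm each way for a shift and 90 degrees each way for a turn. Its arguments: {"type":"object","properties":{"targets":{"type":"array","items":{"type":"array","items":{"type":"number"}}},"newtons":{"type":"number"}},"required":["targets"]}

```bash
mkdir -p pics
cat > h.py <<'E'
import numpy as np, cv2
from plant import get_state, capture, close_job
def world(c):
    K=c["camera_matrix"];d=c["range_z"];v,u=np.mgrid[:420,:560]
    p=np.stack([(u-K[0,2])/K[0,0]*d,(v-K[1,2])/K[1,1]*d,d],-1)
    w=p@c["T"][:3,:3].T+c["T"][:3,3]; w[d==0]=np.nan
    return w
E
python3 - <<'E'
from h import *
import pickle
s=get_state();print(s["tcp_pos"],s["eef_rot"],s["time_s"])
for n in("top","scene"):
    c=capture(n);pickle.dump(c,open(n+".pkl","wb"));print(n,c["T"].round(3).tolist(),c["camera_matrix"][0,0])
    cv2.imwrite(f"pics/{n}1.png",cv2.resize(c["frame"][...,::-1],(800,600)))
E
```

```text
[ 0.19981847 -0.64425116  0.24464064] [ 1.79905021e+02 -8.56518003e-03 -1.62773178e+02] 0.0
top [[0.0, -0.996, 0.091, 0.473], [-1.0, -0.002, -0.025, 0.014], [0.025, -0.091, -0.996, 1.166], [0.0, 0.0, 0.0, 1.0]] 465.1919529826531
scene [[-0.477, 0.658, -0.582, 1.141], [0.879, 0.345, -0.33, 0.327], [-0.016, -0.669, -0.743, 0.808], [0.0, 0.0, 0.0, 1.0]] 441.8575022261147
```

View pics/top1.png

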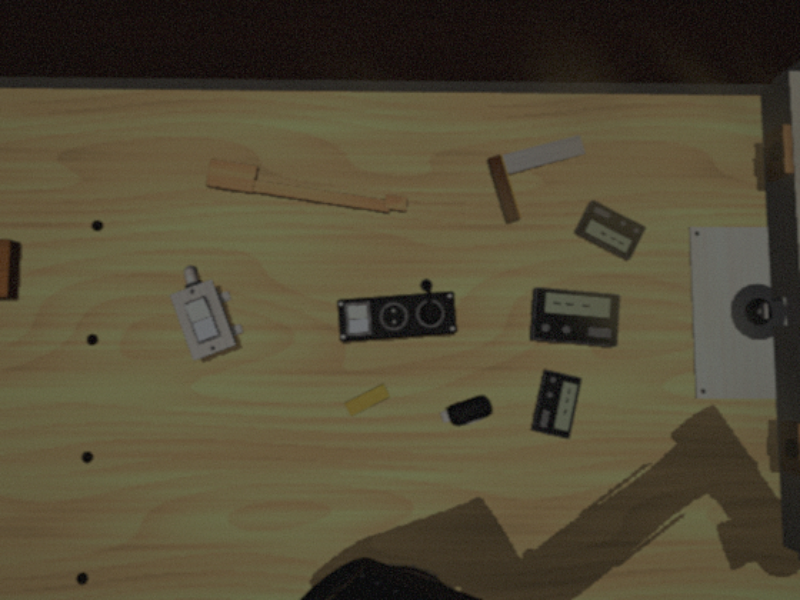

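View pics/scene1.png

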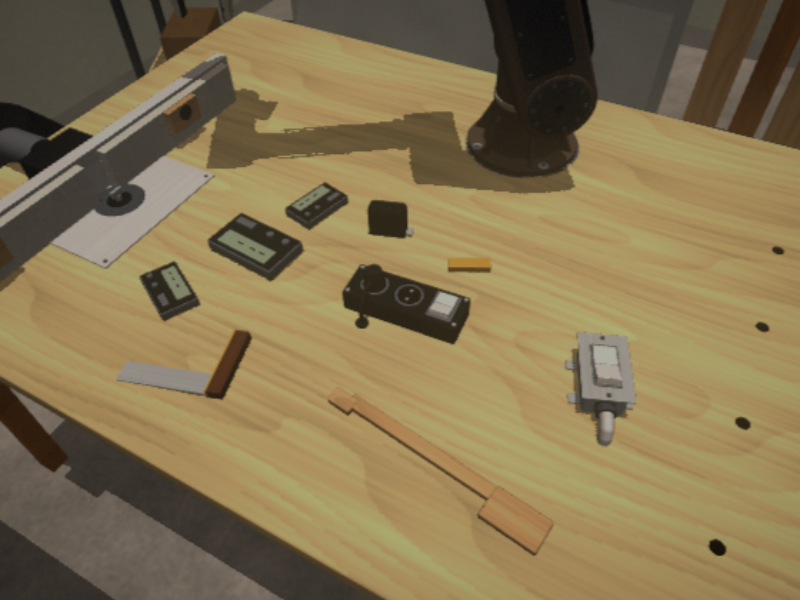

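In the top view there are three readouts: (575,317), about 88 px wide, and two small ones at (610,230) and (556,404), about 62 px each. The largest, at (575,317), fits the 150x92 mm size. The socket block is at (397,316) with its rocker at (357,319), and the switch box is at (204,320). I'll measure these and confirm the readout in a crop.

```bash
cat > m.py <<'E'
from h import *
import pickle
c=pickle.load(open("top.pkl","rb"));w=world(c)
f=c["frame"];hsv=cv2.cvtColor(f,cv2.COLOR_RGB2HSV)
def reg(x0,y0,x1,y1):
    m=np.zeros((420,560),bool);m[int(y0*.7):int(y1*.7),int(x0*.7):int(x1*.7)]=1;return m
def rect(name,m,zl=None):
    m=m&~np.isnan(w[...,0])
    n,l,st,_=cv2.connectedComponentsWithStats(m.astype(np.uint8));k=1+st[1:,4].argmax();m=l==k
    p=w[m];r=cv2.minAreaRect((p[:,:2]*1000).astype(np.float32))
    print(name,m.sum(),"c",np.round(r[0],1),"size",np.round(r[1],1),"ang",round(r[2],1),"mean",(p.mean(0)*1000).round(1),"z",np.percentile(p[:,2]*1000,[5,50,95]).round(1))
z=w[...,2];print("table z",np.nanmedian(z[reg(500,430,640,480)]))
for n,b,t in(("big",(515,275,635,360),.018),("s1",(560,190,660,270),.012),("s2",(520,360,595,450),.012),("sock",(325,280,470,350),.03),("box",(160,255,250,370),.035),("tape",(430,385,500,435),.03)): rect(n,reg(*b)&(z>t))
white=(hsv[...,1]<60)&(hsv[...,2]>110)
rect("extrock",reg(335,290,378,345)&white); rect("routrock",reg(180,290,225,350)&(z>.050))
rect("display",reg(515,275,635,318)&(hsv[...,2]>90)&(z>.015))
g=hsv[...,2];print("val key",g[int(331*.7),int(590*.7):int(612*.7)])
rect("zerokey",reg(583,322,614,340)&(g>55)&(z>.015))
o=[cv2.resize(f[int(y0*.7):int(y1*.7),int(x0*.7):int(x1*.7),::-1],(390,300),interpolation=cv2.INTER_CUBIC) for x0,y0,x1,y1 in((515,270,645,370),(330,270,460,370),(140,270,270,370),)]
cv2.imwrite("pics/crop1.png",np.clip(np.vstack([np.hstack(o[:2]),np.hstack([o[2],o[2]*0])])*1.6,0,255))
E
python3 m.py
```

```text
table z -0.0004052494081534519
big 2237 c [ 538.1 -308.9] size [151.   92.3] ang 85.1 mean [ 537.4 -307.2   28.4] z [23.8 28.3 33.7]
s1 1112 c [ 692.8 -376.1] size [108.1  67.2] ang 61.8 mean [ 692.2 -375.    20.2] z [15.9 20.2 24.5]
s2 1199 c [ 388.1 -274.7] size [ 67.1 108.1] ang 76.6 mean [ 388.2 -273.4   20.3] z [15.9 20.1 24.9]
sock 2455 c [547.1   1.3] size [ 90.7 199.7] ang 4.5 mean [5.377e+02 5.000e-01 4.510e+01] z [37.9 42.5 69.5]
box 1567 c [539.8 329.6] size [137.5  74.7] ang 21.3 mean [531.4 325.7  50. ] z [44.8 49.2 58.5]
tape 466 c [ 378.4 -121.9] size [36.2 71.9] ang 18.1 mean [ 380.  -120.2   59.8] z [46.5 61.5 66. ]
extrock 68 c [521.4  66.7] size [16.9 26.5] ang 0.4 mean [521.7  66.9  47.5] z [44.8 47.5 50.5]
routrock 492 c [529.8 323.7] size [97. 51.] ang 21.7 mean [532.2 325.3  54.6] z [50.3 53.8 61.5]
display 136 c [ 559.9 -293.5] size [74.1 28.6] ang 85.6 mean [ 558.6 -283.1   29.2] z [26.  28.9 33. ]
val key [61 67 65 62 62 64 68 63 63 66 65 67 64 61 59]
zerokey 92 c [ 511.5 -346.8] size [14.9 38.7] ang 0.1 mean [ 510.9 -346.    34.3] z [31.1 34.3 37.5][ WARN:0@0.244] global loadsave.cpp:1063 imwrite_ Unsupported depth image for selected encoder is fallbacked to CV_8U.
```

View pics/crop1.png

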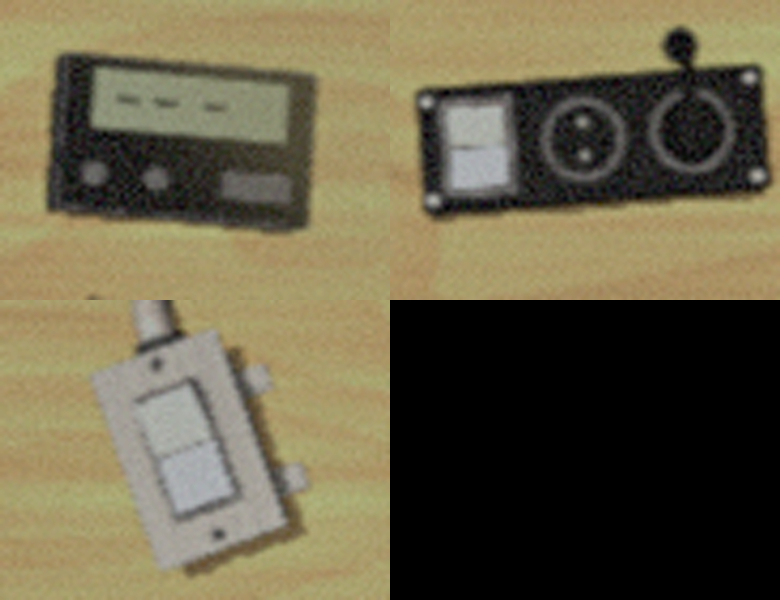

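The crop confirms the large readout: display on the far side, long zero key at crop (256,187), round keys at (95,173) and (157,178). The extractor rocker is at (478,147) and the router rocker at (188,449), both with the dimmer far half raised. Next I'll compute the tap points and the first move.

```bash
cat >> h.py <<'E'
from scipy.spatial.transform import Rotation as R
def plan(p,yaw):
    "shift in current tool axes (m = scaled units) and z-turn (deg) to reach tip point p (tip height), pointing down"
    s=get_state();Rt=R.from_euler("xyz",s["eef_rot"],degrees=True)
    d=np.array(p)+[0,0,.019]-s["tcp_pos"]
    t=(R.from_euler("xyz",[180,0,yaw],degrees=True));rv=(Rt.inv()*t).as_rotvec(degrees=True)
    print("t",s["time_s"],"tcp",s["tcp_pos"].round(4) if hasattr(s["tcp_pos"],"round") else s["tcp_pos"],"rot",np.round(s["eef_rot"],2),"F",np.round(s["contact_force"],1),"w",s["gripper_width"])
    print("shift tool",(Rt.inv().apply(d)).round(4),"turn/90",(rv/90).round(4),"deg",rv.round(2))
E
python3 - <<'E'
from h import *
import pickle
c=pickle.load(open("top.pkl","rb"));w=world(c);z=w[...,2]
m=(w[...,1]<-.5)&(z>.02);print("fence",np.nanpercentile(w[m],[1,50,99],axis=0).round(3).tolist())
K=c["camera_matrix"];T=c["T"]
def ray(u,v,h):
    d=T[:3,:3]@np.array([(u-K[0,2])/K[0,0],(v-K[1,2])/K[1,1],1]);o=T[:3,3];return (o+d*(h-o[2])/d[2]).round(4)
def cr(X,Y,x0,y0,h): return ray((int(x0*.7)+X/390*91),int(y0*.7)+Y/300*70,h)
print("ext pivot",cr(478-390,147,330,270,.048),"rout pivot",cr(188,449-300,140,270,.0535))
# body yaws & rocker from depth: low bands only
def fit(m):
    n,l,st,_=cv2.connectedComponentsWithStats(m.astype(np.uint8));m=l==1+st[1:,4].argmax()
    r=cv2.minAreaRect((w[m][:,:2]*1000).astype(np.float32));print(np.round(r[0],1),np.round(r[1],1),round(r[2],1))
for box,zr,k in(((.45,.62,-.12,.12),(.034,.048),5),((.44,.60,.26,.40),(.04,.064),17)):
    m=(w[...,0]>box[0])&(w[...,0]<box[1])&(w[...,1]>box[2])&(w[...,1]<box[3])&(z>zr[0])&(z<zr[1])
    fit(cv2.morphologyEx(cv2.morphologyEx(m.astype(np.uint8),cv2.MORPH_CLOSE,np.ones((5,5))),cv2.MORPH_OPEN,np.ones((k,k)))>0)
plan([.511,-.347,.075],175.1)
E
```

```text
fence [[0.162, -0.692, 0.021], [0.661, -0.666, 0.058], [0.965, -0.644, 0.092]]
ext pivot [0.5315 0.0667 0.048 ] rout pivot [0.5297 0.3241 0.0535]
[536.4  -1. ] [ 56.2 198.7] 9.0
[539.7 329.5] [109.2  74.3] 21.4
t 0.1 tcp [ 0.1998 -0.6443  0.2447] rot [ 1.7992e+02 -1.0000e-02 -1.6277e+02] F [0.  0.3 0.6] w 0.08777530168438744
shift tool [-0.3853  0.1916  0.1509] turn/90 [ 0.0009 -0.0003  0.2459] deg [ 8.000e-02 -2.000e-02  2.213e+01]
```

apply_moves(targets=[[0,-0.035,0.0174,0,0,0,0],[0,-0.035,0.0174,0,0,0,0],[0,-0.035,0.0174,0,0,0,0],[0,-0.035,0.0174,0,0,0,0],[0,-0.035,0.0174,0,0,0,0],[0,-0.035,0.0174,0,0,0,0],[0,-0.035,0.0174,0,0,0,0],[0,-0.035,0.0174,0,0,0,0],[0,-0.035,0.0174,0,0,0,0],[0,-0.035,0.0174,0,0,0,0],[0,-0.035,0.0174,0,0,0,0],[0,0,0,0.03,0,0,0.07],[0,0,0,0.03,0,0,0.07],[0,0,0,0.03,0,0,0.07],[0,0,0,0.03,0,0,0.036],[0,0,0,0,0,0,0]], newtons=5)

```text
time_s: 1.43
tcp_pos: [0.5073, -0.3458, 0.1191]
eef_rot: [179.8, -0.6, 174.9]
contact_force: [-2.3, 0.6, -0.8]
gripper_width: 0.0004
gripper_force: 0.0
```

Run:
```python
from h import *
plan([.511,-.347,.0355],175.1)
c=capture("wrist");w=world(c);print(c["T"].round(3).tolist())
cv2.imwrite("pics/w1.png",np.clip(c["frame"][...,::-1]*1.5,0,255).astype(np.uint8))
z=w[...,2];m=(abs(z-.0345)<.0035)&(abs(w[...,0]-.511)<.035)&(abs(w[...,1]+.347)<.04)&(z>.0318)
n,l,st,_=cv2.connectedComponentsWithStats(m.astype(np.uint8))
if n>1:
    m=l==1+st[1:,4].argmax();p=w[m];print(m.sum(),p.mean(0).round(4),cv2.minAreaRect((p[:,:2]*1000).astype(np.float32)))
```

```text
t 1.4333 tcp [ 0.5073 -0.3458  0.1191] rot [179.78  -0.56 174.89] F [-2.3  0.6 -0.8] w 0.0004264533213214334
shift tool [-0.0044 -0.0011  0.0646] turn/90 [ 0.0024 -0.0062 -0.0023] deg [ 0.22 -0.56 -0.21]
[[0.088, 0.953, 0.291, 0.428], [0.996, -0.085, -0.022, -0.339], [0.004, 0.292, -0.957, 0.258], [0.0, 0.0, 0.0, 1.0]]
1194 [ 0.5119 -0.3457  0.0336] ((512.0470581054688, -345.6768493652344), (39.480934143066406, 16.292152404785156), 85.10823822021484)
```

View pics/w1.png

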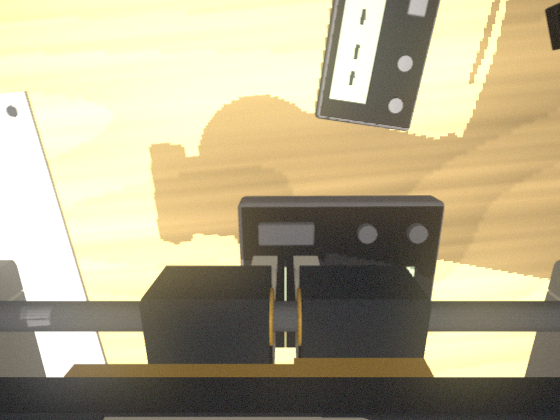

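The wrist view shows the zero key at (287,234) and the closed fingertips at (278,260). The key position agrees with the top view to 1 mm. Moving to just above it.

apply_moves(targets=[[0,-0.004,0,0.028,0,-0.004,0],[0,0,0,0.026,0,0,0],[0,0,0,0,0,0,0],[0,0,0,0,0,0,0],[0,0,0,0,0,0,0]])

```text
time_s: 1.9
tcp_pos: [0.5164, -0.3489, 0.074]
eef_rot: [-179.9, 0.5, 175.2]
contact_force: [0.7, 0.7, 0.5]
gripper_width: 0.0001
gripper_force: 0.0
```

Run:
```python
from h import *
plan([.5115,-.346,.0345],175.1)
```

```text
t 1.9 tcp [ 0.5164 -0.3489  0.074 ] rot [-179.93    0.5   175.18] F [0.7 0.7 0.5] w 0.00010129358516246061
shift tool [0.0053 0.0025 0.0205] turn/90 [-0.0008  0.0055  0.0009] deg [-0.07  0.5   0.08]
```

apply_moves(targets=[[0,0.005,0.0025,0.014,0,0.0055,0],[0,0,0,0,0,0,0],[0,0,0,0,0,0,0],[0,0,0,0,0,0,0],[0,0,0,0,0,0,0]])

```text
time_s: 2.32
tcp_pos: [0.511, -0.3455, 0.0585]
eef_rot: [-180.0, -0.1, 175.1]
contact_force: [1.1, -0.5, -0.1]
gripper_width: 0.0005
gripper_force: 0.0
```

Run:
```python
from h import *
plan([.5115,-.346,.0345],175.1)
```

```text
t 2.3167 tcp [ 0.511  -0.3455  0.0585] rot [-1.7997e+02 -6.0000e-02  1.7511e+02] F [ 1.1 -0.5 -0.1] w 0.0004969564622030828
shift tool [-0.0006 -0.0004  0.005 ] turn/90 [-0.0003 -0.0007  0.0002] deg [-0.03 -0.06  0.01]
```

apply_moves(targets=[[0,0,0,0.002,0,0,0],[0,0,0,0.002,0,0,0],[0,0,0,0.0015,0,0,0],[0,0,0,0.001,0,0,0],[0,0,0,0,0,0,0],[0,0,0,0,0,0,0]])

```text
time_s: 2.82
tcp_pos: [0.5107, -0.3454, 0.0512]
eef_rot: [-180.0, -0.1, 175.1]
contact_force: [0.1, -0.7, 1.8]
gripper_width: 0.0001
gripper_force: 1.0
```

apply_moves(targets=[[0,0,0,0.0007,0,0,0],[0,0,0,0,0,0,0],[0,0,0,0,0,0,0]])

```text
time_s: 3.07
tcp_pos: [0.5107, -0.3453, 0.0507]
eef_rot: [-180.0, -0.1, 175.1]
contact_force: [0.2, 1.0, 4.0]
gripper_width: 0.0004
gripper_force: 2.3
```

apply_moves(targets=[[0,0,0,0.0005,0,0,0],[0,0,0,0,0,0,0],[0,0,0,0,0,0,0]])

```text
time_s: 3.32
tcp_pos: [0.5107, -0.3454, 0.0507]
eef_rot: [-180.0, -0.1, 175.1]
contact_force: [-1.0, 1.0, 8.5]
gripper_width: 0.0003
gripper_force: 4.1
```

The key has bottomed: the force is 8.5 N and the tip no longer descends. Lifting off.

apply_moves(targets=[[0,0,0,-0.005,0,0,0],[0,0,0,-0.02,0,0,0],[0,0,0,-0.03,0,0,0],[0,0,0,-0.025,0,0,0],[0,0,0,0,0,0,0],[0,0,0,0,0,0,0]])

```text
time_s: 3.82
tcp_pos: [0.5111, -0.3454, 0.1313]
eef_rot: [-180.0, 0.0, 175.1]
contact_force: [0.8, 0.5, -0.6]
gripper_width: 0.0004
gripper_force: 0.0
```

Run:
```python
from h import *
plan([.5465,.0677,.110],-176)
```

```text
t 3.8167 tcp [ 0.5111 -0.3454  0.1313] rot [-1.7998e+02  2.0000e-02  1.7509e+02] F [ 0.8  0.5 -0.6] w 0.00043926889755792906
shift tool [1.000e-04 4.146e-01 2.200e-03] turn/90 [-0.0002  0.0001 -0.099 ] deg [-0.02  0.01 -8.91]
```

apply_moves(targets=[[0,0,0.0377,0,0,0,0],[0,0,0.0377,0,0,0,0],[0,0,0.0377,0,0,0,0],[0,0,0.0377,0,0,0,0],[0,0,0.0377,0,0,0,0],[0,0,0.0377,0,0,0,0],[0,0,0.0377,0,0,0,0],[0,0,0.0377,0,0,0,0],[0,0,0.0377,0,0,0,0],[0,0,0.0377,0,0,0,0],[0,0,0.0377,0,0,0,0],[0,0,0,0,0,0,-0.05],[0,0,0,0,0,0,-0.049],[0,0,0,0,0,0,0],[0,0,0,0,0,0,0],[0,0,0,0,0,0,0],[0,0,0,0,0,0,0]])

```text
time_s: 5.23
tcp_pos: [0.5458, 0.0673, 0.1295]
eef_rot: [180.0, -0.2, -176.1]
contact_force: [-0.1, -1.0, -0.2]
gripper_width: 0.0004
gripper_force: 0.0
```

Run:
```python
from h import *
plan([.5465,.0677,.060],-176)
c=capture("wrist");w=world(c)
cv2.imwrite("pics/w2.png",np.clip(c["frame"][...,::-1]*1.2,0,255).astype(np.uint8))
```

```text
t 5.2333 tcp [0.5458 0.0673 0.1295] rot [ 179.99   -0.18 -176.15] F [-0.1 -1.  -0.2] w 0.0003720129705951002
shift tool [-0.0009  0.0003  0.0505] turn/90 [ 0.0001 -0.002  -0.0017] deg [ 0.01 -0.18 -0.15]
```

View pics/w2.png

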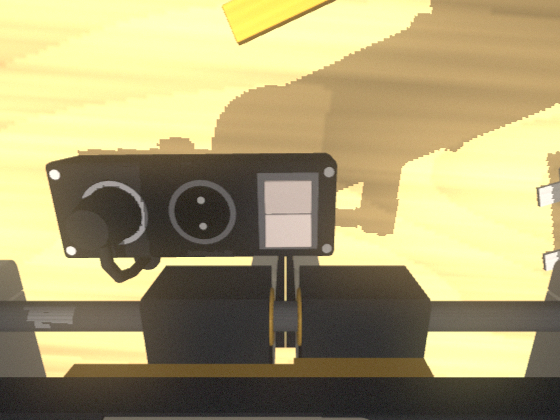

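The wrist view shows the rocker's pivot line at (288,214), with the far half at rows 214-248 next to the fingers. Checking that point by casting a ray.

Run:
```python
from h import *
c=capture("wrist");K=c["camera_matrix"];T=c["T"]
for u,v,h in((288,214,.048),(288,181,.048),(288,248,.0543)):
    d=T[:3,:3]@np.array([(u-K[0,2])/K[0,0],(v-K[1,2])/K[1,1],1]);o=T[:3,3];print((o+d*(h-o[2])/d[2]).round(4))
```

```text
[0.5349 0.0684 0.048 ]
[0.5119 0.0668 0.048 ]
[0.5574 0.07   0.0543]
```

apply_moves(targets=[[0,0,0,0.025,0,-0.002,0],[0,0,0,0.02,0,0,0],[0,0,0,0,0,0,0],[0,0,0,0,0,0,0],[0,0,0,0,0,0,0]])

```text
time_s: 5.75
tcp_pos: [0.5467, 0.0679, 0.0857]
eef_rot: [180.0, 0.1, -176.0]
contact_force: [0.2, 0.1, 1.1]
gripper_width: 0.0008
gripper_force: 0.0
```

apply_moves(targets=[[0,-0.002,0.001,0.008,0,0,0],[0,0,0,0.002,0,0,0],[0,0,0,0.002,0,0,0],[0,0,0,0.002,0,0,0],[0,0,0,0,0,0,0],[0,0,0,0,0,0,0]])

```text
time_s: 6.25
tcp_pos: [0.548, 0.0691, 0.0709]
eef_rot: [180.0, 0.1, -176.0]
contact_force: [1.1, -0.1, 0.9]
gripper_width: 0.0005
gripper_force: 0.2
```

apply_moves(targets=[[0,0,0,0.001,0,0,0],[0,0,0,0.001,0,0,0],[0,0,0,0.0005,0,0,0],[0,0,0,0,0,0,0],[0,0,0,0,0,0,0]])

```text
time_s: 6.67
tcp_pos: [0.5478, 0.069, 0.0682]
eef_rot: [180.0, 0.0, -176.0]
contact_force: [-0.1, 0.5, 0.5]
gripper_width: -0.0
gripper_force: 0.0
```

apply_moves(targets=[[0,0,0,0.001,0,0,0],[0,0,0,0.0005,0,0,0],[0,0,0,0,0,0,0],[0,0,0,0,0,0,0]])

```text
time_s: 7.0
tcp_pos: [0.548, 0.0691, 0.0674]
eef_rot: [180.0, 0.1, -176.0]
contact_force: [-2.4, -1.2, 5.7]
gripper_width: 0.0004
gripper_force: 2.8
```

The rocker has bottomed at a tip height of 48.4 mm, which is the level-half height. Lifting to check it.

apply_moves(targets=[[0,0,0,-0.01,0,0,0],[0,0,0,-0.03,0,0,0],[0,0,0,-0.022,0,0,0],[0,0,0,0,0,0,0],[0,0,0,0,0,0,0]])

```text
time_s: 7.42
tcp_pos: [0.5488, 0.0695, 0.1308]
eef_rot: [179.9, 0.2, -176.0]
contact_force: [0.9, -0.3, -0.8]
gripper_width: 0.0006
gripper_force: 0.0
```

Run:
```python
from h import *
plan([.5493,.3317,.110],-158.7)
c=capture("wrist");w=world(c)
for x in(.515,.522,.529,.536,.543,.550):
    m=(abs(w[...,0]-x)<.003)&(abs(w[...,1]-.0685)<.012)&(w[...,2]<.06);print(x,m.sum(),(np.nanmedian(w[...,2][m])*1000).round(1) if m.any() else None)
cv2.imwrite("pics/w3.png",c["frame"][...,::-1])
```

```text
t 7.4167 tcp [0.5488 0.0695 0.1308] rot [ 179.9     0.24 -175.99] F [ 0.9 -0.3 -0.8] w 0.0005577750926988674
shift tool [-0.0188  0.2615  0.0024] turn/90 [ 0.0007  0.0028 -0.1922] deg [  0.06   0.26 -17.29]
0.515 335 52.7
0.522 293 50.9
0.529 278 48.9
0.536 286 47.3
0.543 277 47.2
0.55 269 47.2
```

View pics/w3.png

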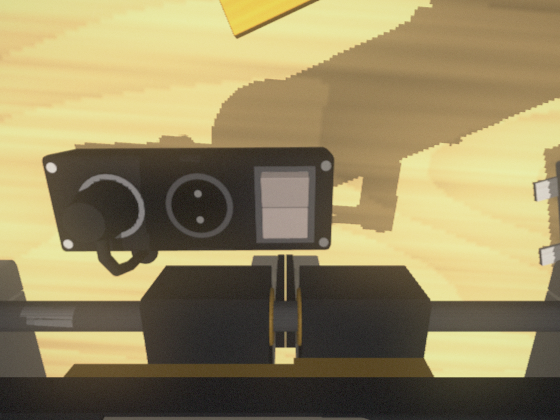

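The extractor is on: the far half of the rocker (285,223) now reads level at 47 mm and the near half is raised to 53 mm. Now the router, so 0.262 m along tool y in 7 rows, then the turn.

apply_moves(targets=[[0,-0.0027,0.0374,0,0,0,0],[0,-0.0027,0.0374,0,0,0,0],[0,-0.0027,0.0374,0,0,0,0],[0,-0.0027,0.0374,0,0,0,0],[0,-0.0027,0.0374,0,0,0,0],[0,-0.0027,0.0374,0,0,0,0],[0,-0.0027,0.0374,0,0,0,0],[0,0,0,0,0,0,-0.065],[0,0,0,0,0,0,-0.064],[0,0,0,0,0,0,-0.064],[0,0,0,0,0,0,0],[0,0,0,0,0,0,0],[0,0,0,0,0,0,0],[0,0,0,0,0,0,0]])

```text
time_s: 8.63
tcp_pos: [0.5485, 0.3312, 0.1287]
eef_rot: [-180.0, 0.0, -158.8]
contact_force: [0.1, 0.6, 0.8]
gripper_width: 0.0003
gripper_force: 0.0
```

Run:
```python
from h import *
plan([.5493,.3317,.067],-158.7)
c=capture("wrist");w=world(c)
cv2.imwrite("pics/w4.png",c["frame"][...,::-1])
a=np.deg2rad(21.3);d=w[...,:2]-[.5297,.3241];X=d[...,0]*np.cos(a)+d[...,1]*np.sin(a);Y=-d[...,0]*np.sin(a)+d[...,1]*np.cos(a)
for x in range(-40,36,5):
    m=(abs(X*1000-x)<2)&(abs(Y)<.01)&(w[...,2]<.07);print(x,m.sum(),(np.nanmedian(w[...,2][m])*1000).round(1) if m.any() else None)
```

```text
t 8.6333 tcp [0.5485 0.3312 0.1287] rot [-1.8000e+02  3.0000e-02 -1.5878e+02] F [0.1 0.6 0.8] w 0.0003190328061337624
shift tool [-0.0009  0.0002  0.0427] turn/90 [-0.      0.0003 -0.0009] deg [-0.    0.03 -0.08]
-40 216 48.3
-35 203 48.3
-30 217 49.7
-25 186 52.7
-20 184 52.7
-15 190 52.7
-10 185 52.8
-5 191 52.7
0 179 52.7
5 182 52.8
10 193 54.3
15 191 55.7
20 188 57.2
25 188 58.7
30 192 60.1
35 19 60.6
```

View pics/w4.png

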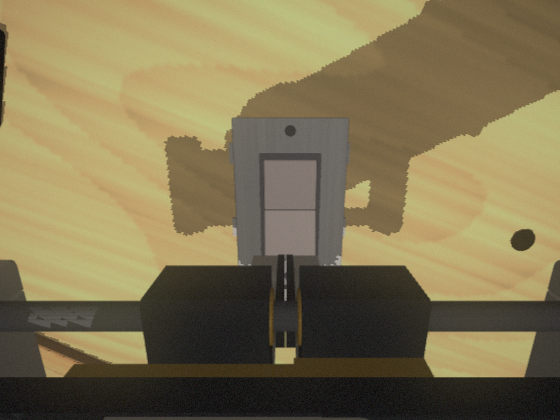

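The wrist view shows the router rocker lined up with the fingers, its pivot at (290,209). Depth puts the pivot about 4 mm further out than I estimated, so I'll shift by that and descend.

apply_moves(targets=[[0,-0.0045,0,0.022,0,0,0],[0,0,0,0.02,0,0,0],[0,0,0,0,0,0,0],[0,0,0,0,0,0,0],[0,0,0,0,0,0,0],[0,0,0,0.002,0,0,0],[0,0,0,0.002,0,0,0],[0,0,0,0.002,0,0,0],[0,0,0,0,0,0,0],[0,0,0,0,0,0,0]])

```text
time_s: 9.52
tcp_pos: [0.5529, 0.3334, 0.0813]
eef_rot: [180.0, 0.1, -158.6]
contact_force: [-0.1, 0.6, 0.7]
gripper_width: 0.0007
gripper_force: 0.5
```

apply_moves(targets=[[0,0,0,0.0015,0,0,0],[0,0,0,0.0015,0,0,0],[0,0,0,0.0015,0,0,0],[0,0,0,0.001,0,0,0],[0,0,0,0.001,0,0,0],[0,0,0,0.001,0,0,0],[0,0,0,0,0,0,0],[0,0,0,0,0,0,0]])

```text
time_s: 10.18
tcp_pos: [0.5526, 0.3331, 0.0733]
eef_rot: [-180.0, 0.0, -158.6]
contact_force: [0.6, -0.0, -0.8]
gripper_width: 0.0004
gripper_force: 0.0
```

Tip height is 54.3 mm with no force, so it has snapped over. A last millimetre to seat it, then lift well clear and check everything.

apply_moves(targets=[[0,0,0,0.001,0,0,0],[0,0,0,0,0,0,0],[0,0,0,-0.01,0,0,0],[0,0,0,-0.03,0,0,0],[0,0,0,-0.035,0,0,0],[0,0,0,-0.035,0,0,0],[0,0,0,0,0,0,0],[0,0,0,0,0,0,0],[0,0,0,0,0,0,0]])

```text
time_s: 10.93
tcp_pos: [0.5524, 0.3331, 0.1829]
eef_rot: [179.9, 0.1, -158.6]
contact_force: [0.0, 0.5, -0.8]
gripper_width: 0.0007
gripper_force: 0.0
```

Run:
```python
from h import *
plan([.5493,.3317,.067],-158.7)
c=capture("wrist");w=world(c)
a=np.deg2rad(21.3);d=w[...,:2]-[.5335,.3256];X=d[...,0]*np.cos(a)+d[...,1]*np.sin(a);Y=-d[...,0]*np.sin(a)+d[...,1]*np.cos(a)
for x in range(-30,31,10):
    m=(abs(X*1000-x)<2)&(abs(Y)<.01)&(w[...,2]<.07);print(x,(np.nanmedian(w[...,2][m])*1000).round(1) if m.any() else None)
import pickle
o=world(pickle.load(open("top.pkl","rb")));t=world(capture("top"))
for n,b in(("readout",(.47,.6,-.4,-.22,.018)),("tape",(.32,.43,-.18,-.06,.03)),("bar",(.36,.45,.0,.12,.007)),("stick",(.68,.86,-.05,.38,.007)),("square",(.68,.86,-.28,-.13,.008)),("extr near",(.508,.527,.053,.083,.035)),("extr far",(.539,.556,.053,.083,.035))):
  for w in(o,t):
    m=(w[...,0]>b[0])&(w[...,0]<b[1])&(w[...,1]>b[2])&(w[...,1]<b[3])&(w[...,2]>b[4])&(w[...,2]<.09)
    print(n,m.sum(),w[m].mean(0).round(4) if m.any() else None)
```

```text
t 10.9333 tcp [0.5524 0.3331 0.1829] rot [ 1.7995e+02  8.0000e-02 -1.5864e+02] F [ 0.   0.5 -0.8] w 0.0007051089361247093
shift tool [ 0.0036 -0.0003  0.0969] turn/90 [0.0006 0.0009 0.0007] deg [0.05 0.08 0.06]
-30 61.3
-20 58.6
-10 55.6
0 52.8
10 52.7
20 52.7
30 52.7
readout 2237 [ 0.5374 -0.3072  0.0284]
readout 2236 [ 0.5374 -0.3072  0.0284]
tape 466 [ 0.38   -0.1202  0.0598]
tape 466 [ 0.3801 -0.1202  0.0597]
bar 307 [0.3955 0.052  0.0118]
bar 308 [0.3955 0.0517 0.012 ]
stick 1595 [0.7642 0.1858 0.0117]
stick 1598 [0.7641 0.1861 0.0117]
square 676 [ 0.7767 -0.1951  0.0156]
square 679 [ 0.7777 -0.1951  0.0157]
extr near 104 [0.5167 0.0679 0.0465]
extr near 104 [0.5165 0.0678 0.0501]
extr far 93 [0.5468 0.0673 0.0517]
extr far 91 [0.5467 0.0681 0.0473]
```

Both rockers are on and nothing else has moved. Handing in.

```bash
python3 -c "
from h import *
print(close_job())"
```

```text
the job is handed in; nothing more can be done
None
```

I pressed and released the zero key, then switched on the extractor, then the router, and handed the job in at about 11 s; the last camera check showed both rockers on and the readout and tools where they started, but the hand-in returned no verdict.

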